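Set out the overhauled comparator parts on their holders

ROBOT

A 6-joint arm with a two-finger parallel gripper is mounted at the origin on a cart in front of the work surface, level with it; the furniture and walls round the work are solid. World frame = base frame: x ahead of the robot, y to its left, z up, the work surface at z = 0. Lengths are in mm, angles in rad, forces in N, time in s.
With the tool pointing down it reaches from about 350 to 925 mm from the base axis. Payload 6.4 kg.
Tool frame: the origin (TCP) lies midway between the tips of the shut fingers; the grasp point (between the pads) lies behind it (r.hold_point_z is the z of the grasp point in the tool frame, in mm); z points along the fingers, y is the line along which they close (so a half turn about z gives the same grasp; the last joint's range is limited). The gripper opens to 94 mm and grips with 3 to 60 N. Pads are 16 mm wide; open, the fingers measure 119 mm over their backs; the gripper's body (75 mm by 177 mm) begins 78 mm behind the grasp point.
Start: joints at [-1.48, 0.245, 1.558, -0, 1.339, -0.174], TCP at [170.12, -627.354, 205.455] pointing down, gripper open.
Joint ranges: [-3.13, 3.13], [-1.02, 2.26], [0.13, 2.54], [-0.95, 4.09], [0.21, 2.88], [-2.74, 2.74]. Speed limits (rad/s): [2.57, 2.57, 3.14, 3.14, 3.14, 3.14].

INTERFACE

Orientations are given as a unit quaternion [w, x, y, z].
In Python, from bench import r gives the robot as it stands.
- The arm moves only by the shell command python3 -m pendant 'ROWS' [FORCE]. ROWS is JSON, a list of rows, each a list of 3 entries, a list of its own where there are three numbers: the shift along the tool's x, y, z in cm, then the turn, a rotation vector about the tool's x, y, z in degrees, then the opening, from -1 (shut) to 1 (fully open), so that 0 is half open. In form: [[[tx, ty, tz], [wx, wy, wz], gripper], ...]. A call has 1 to 10 rows; each row shifts and turns the commanded pose from where the row before left it, along the tool's axes as they then stand; what a row does not reach is not made up. A row lasts 1/12 s, in which the tool goes at most 41.7 mm and 7.16 degrees, less where a joint would pass 70% of its speed; a pose out of reach is approached as far as the arm can. A call with a gripper value outside its range is refused whole. The fingers move at their own pace and stop on an object; FORCE is the grip in N (left out, the last holds). Time passes only in rows, so rows that do not move let the fingers close. It gives the time, the measured TCP pose, the force, the opening and the grip force at its end, in the units of the state.
- r.get_obs(): the state, without advancing time (a new reading comes with each control period).
- r.get_image(name): name is "scene" or "top" or "wrist"; returns a dict with "color" (420x560x3 uint8, blue, green, red), "camera_matrix" (3x3 intrinsics, pixels), "k1" (the pictures are not rectified: a ray, as slopes to the right and down, at radius r is drawn at 1 + k1 r^2 times it, then the intrinsics apply), "world_from_camera" (4x4, takes a point from camera to world coordinates). Camera axes: x right, y down, z forward; pixel columns grow to the right and rows downward; lengths in mm; the calibration is good to about 2 mm. A picture is of the moment at which its call begins. There is no depth.
- r.job_done(): hands the job in; it is judged then, once.
The state is a dict: "clock": time; "joints": joint angles; "joint_vel": joint speeds; "tau": joint torques, N m; "position": TCP position; "tool_rot": TCP orientation; "force": force on the tool from outside, world axes, zero at the start; "wrist_torque": the same for the moment, N m; "width": finger opening in mm; "gripper_force": force on a finger pad.
Only numpy, scipy, OpenCV 4.12 (cv2) and the standard library are available. Lean on these libraries where they do the work, as an engineer would, in place of code of your own. Each camera call takes 0.05 s, during which the arm holds its last target. There are 200 camera calls.

TASK

Put the four loose parts from the overhaul on the holders made for them: the steel spindle down into the two slots of its stand until both ends rest on the slot bottoms and it sits midway between the cheeks, the small black-cased dial gauge face up on the nest with the ring of rim pieces, its stem in the notch, the brass double-ended nipple lying along the outline on its pad, and the brass plug upright, thread up, on the round outline of its square pad. Centre each one on its outline and let go of it, and leave the roll of thread tape that lies among them where it is.

Things in the scene. Friction and masses are not known exactly. Their poses are not given: they have to be found in the camera images.
- spindle: Loose steel spindle, 100 mm long, 0.2 kg: square middle block 26 mm wide and high, 40 mm long (grip here across x), at each end a collar (4 mm thick, 23 mm diameter), then a round journal (10 mm diameter, 26 mm long). Origin at its middle on the axis, 13 mm above the bench when lying there. y runs along the spindle, x is level across it, z up. Both ends alike.
- spindle_stand: Fixed stand: dark base 70 (x) by 96 (y), 8 mm high; two aluminium cheeks, 10 mm thick, 50 wide in x, at y = +-37 mm, tops at 53 mm. In each, at x = 0, a slot open upward: 13 mm wide, bottom 29 mm above the bench, flaring above 40 mm to 30 mm. The spindle lies along y, a journal in each slot; seated its axis is 34 mm above the bench. Origin: base centre on the bench, z up.
- gauge: Small dial pressure gauge lying dial up: white dial in a black round case 69 mm in diameter (grips at 64 mm), 21 mm high, brass stem 10 mm thick; 0.24 kg. Origin on its underside; the case's centre is 8.5 mm from it along +x; the stem points along -x, its tip 45 mm from the origin. z up. Grip the case at its centre across y.
- gauge_nest: Fixed aluminium nest, 102 (x) by 84 mm (y), plate top 6 mm above the bench, black inlay in the gauge's outline; rim pieces 7.5 mm high (inner radius 43 mm): a long arc at +x, two short ones at -x with the stem's notch between; open at both y sides. Origin on the bench, under the seated gauge's origin: the plate's centre is 8.5 mm from it along +x. Seated gauge: axes parallel to the nest's.
- nipple: Brass double-ended pipe nipple lying on its side, 50 mm long along y: threaded ends 15 mm thick, in the middle a hexagon 22 mm across in x, 14 mm long, 25 mm high; 0.07 kg. Origin under its middle, on the underside (sinks up to 2 mm below bench level); z up. Both ends alike. Grip the hexagon across x.
- nipple_pad: Fixed oblong aluminium pad, 56 mm (x) by 92 mm (y), top 6 mm above the bench, with a black inlay in the nipple's outline along y and a low bar (6.5 mm high) at each end, 72 mm between the bars. Origin at the centre of its underside, on the bench; z up.
- plug: Brass plug standing on its knurled head, thread up: head 26 mm in diameter, 14 mm high, total height 31 mm; 0.06 kg. Origin at the centre of its underside; z up. Grip the head from any side.
- plug_pad: Fixed square aluminium pad, 60 by 60 mm, top 6 mm above the bench, with a black round inlay 27 mm in diameter in its middle and a small screw head at each corner. Origin at the centre of its underside, on the bench; z up.
- tape_roll: Bystander, to be left alone: roll of thread tape with a blue flange lying flat, 52 mm in diameter, 13 mm high. Origin at the centre of its underside.

How it is judged (in metres and radians):
At the end, for the whole second after the job is handed in: Spindle level in both slot bottoms (axis 30-38 mm up), within 6 mm across, 9.5 mm along; gauge flat, within 12 mm and 0.4 rad, stem at the notch; nipple on its pad within 12 mm, 0.35 rad; plug upright, thread up, within 12 mm; all released, at rest (x of spindle in the frame of spindle_stand between -0.006 and 0.006 m and y of spindle in the frame of spindle_stand between -0.0095 and 0.0095 m and z of spindle in the frame of spindle_stand between 0.03 and 0.038 m and angle between spindle's own y axis and vertical between 1.53 and 1.612 rad and angle between the y axis of spindle and the y axis of spindle_stand, either way round below 0.15 rad and horizontal distance between gauge and gauge_nest below 0.012 m and z of gauge in the frame of gauge_nest between 0.002 and 0.01 m and angle between each of gauge, plug's own z axis and vertical below 0.1 rad and angle between the x axis of gauge and the x axis of gauge_nest, either way round below 0.4 rad and horizontal distance between nipple and nipple_pad below 0.012 m and z of nipple in the frame of nipple_pad between 0 and 0.01 m and angle between the y axis of nipple and the y axis of nipple_pad, either way round below 0.35 rad and horizontal distance between plug and plug_pad below 0.012 m and z of plug in the frame of plug_pad between 0.002 and 0.01 m and linear speed of each of spindle, gauge, nipple, plug below 0.02 m/s and angular speed of each of spindle, gauge, nipple, plug below 0.3 rad/s); the robot touches nothing.
It fails at once if the roll of thread tape is pushed more than 30 mm (distance of tape_roll from where it was at the start of the episode above 0.03 m).
It also fails if it takes over 99 s, if anything falls off the work surface, if the arm or the gripper's body presses on something with over 40 N, if the wrist force passes 120 N, or if a joint passes its speed limit or range.

## Working session

There is one attempt and no reset: what is moved stays moved. The work goes in short steps, Python scripts to look and compute and a shell command to move; the robot and the scene stay as the last step left them, time stands still between calls to the robot, and variables do not carry over. Pictures are saved under pics/ and viewed, at most 14 in all, crops included, and the job is handed in when it is done.

```bash
mkdir -p pics; ls; cat > h.py <<'E'
import numpy as np,cv2,pickle
from bench import r
from scipy.spatial.transform import Rotation as R
def snap(n,f):
    im=r.get_image(n); cv2.imwrite(f'pics/{f}.png',im['color']); pickle.dump(im,open(f'pics/{f}.pkl','wb')); return im
def px2w(im,u,v,z):
    K=np.array(im['camera_matrix']);T=np.array(im['world_from_camera'])
    p=np.array([(u-K[0,2])/K[0,0],(v-K[1,2])/K[1,1]]);q=p.copy()
    for _ in range(20): q=p/(1+im['k1']*(q@q))
    d=T[:3,:3]@np.array([q[0],q[1],1]);o=T[:3,3]
    return (o+d*(z-o[2])/d[2]).round(1)
def load(f): return pickle.load(open(f'pics/{f}.pkl','rb'))
def tool():
    o=r.get_obs();q=np.array(o['tool_rot']);return np.array(o['position']),R.from_quat(q[[1,2,3,0]])
def go(p,yaw=None):
    """shift in cm in tool axes to world TCP p; tool y heading (deg)"""
    t,A=tool();print('tcp',t.round(1),'toolx',A.as_matrix()[:,0].round(3),'tooly',A.as_matrix()[:,1].round(3),'z',A.as_matrix()[:,2].round(3))
    print('shift cm',(A.inv().apply(np.array(p)-t)/10).round(2))
    if yaw is not None:
        y=A.as_matrix()[:,1];h=np.degrees(np.arctan2(y[1],y[0]));d=(yaw-h+90)%180-90;print('turn about tool z deg',round(-d,1))
E
python3 - <<'E'
from h import *
for n in('top','scene'):
    im=snap(n,n+'0');print(n,np.array(im['world_from_camera']).round(2).tolist(),np.array(im['camera_matrix'])[0,0],im['k1'])
o=r.get_obs();print(o,r.hold_point_z)
E
```

```text
pics
top [[-0.01, -0.99, 0.14, 352.74], [-1.0, 0.01, 0.01, 179.69], [-0.01, -0.14, -0.99, 927.57], [0.0, 0.0, 0.0, 1.0]] 539.8284575478621 0.011185102132348058
scene [[-0.74, -0.46, 0.49, 76.71], [-0.67, 0.53, -0.52, 655.54], [-0.02, -0.71, -0.7, 633.7], [0.0, 0.0, 0.0, 1.0]] 480.26551663462953 -0.05054761147426025
{'clock': 0.1, 'joints': array([-1.48008919e+00,  2.45721258e-01,  1.55884727e+00,  1.83327253e-05,
        1.33871117e+00, -1.74101750e-01]), 'joint_vel': array([ 0.00114555, -0.00123139, -0.00215728,  0.00031624,  0.00049557,
       -0.00030653]), 'tau': array([ 1.27822594e-03, -4.16908121e+01, -3.15528131e+01,  6.86700968e-02,
        3.09819868e-02, -5.41387453e-05]), 'position': array([ 170.082421  , -626.80995305,  204.49436012]), 'tool_rot': array([-8.42415110e-04,  9.91247256e-01,  1.32015777e-01,  4.40733915e-05]), 'force': array([-0.44167034, -0.36791465,  0.27851771]), 'wrist_torque': array([-0.01908483,  0.03614907,  0.01615314]), 'gripper_force': 0.0, 'width': 93.59365852135413} -18.8
```

View pics/top0.png

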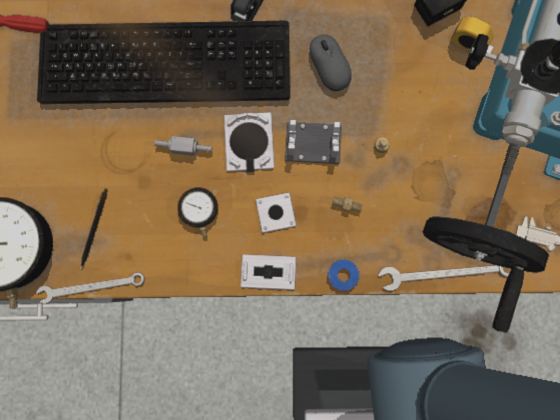

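View pics/scene0.png

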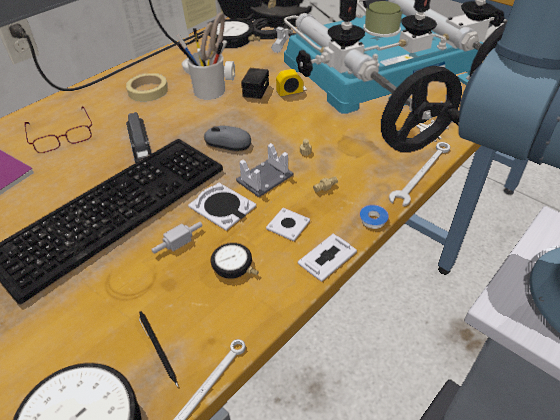

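The top view shows everything: spindle (183,146), gauge (197,208), nest (249,143), stand (314,143), plug (381,145), nipple (347,206), plug pad (276,212), nipple pad (268,271) and tape (343,275). I'll take an enlarged crop.

```bash
python3 - <<'E'
import cv2
a=cv2.imread('pics/top0.png')[110:300,150:400]
cv2.imwrite('pics/c0.png',cv2.resize(a,None,fx=3.2,fy=3.15,interpolation=cv2.INTER_CUBIC))
E
```

```text
(no output)
```

View pics/c0.png

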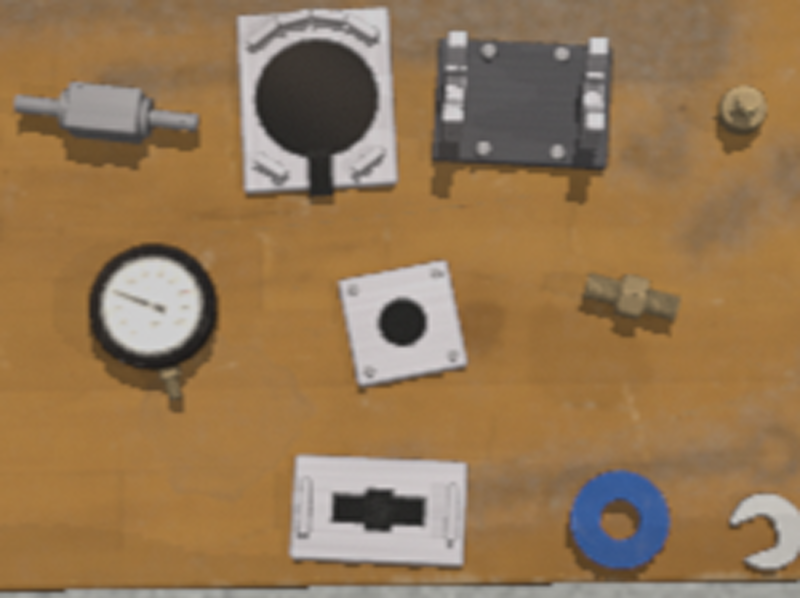

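```bash
python3 - <<'E'
from h import *
im=load('top0')
def W(u,v,z): return px2w(im,150+(u+.5)/3.2-.5,110+(v+.5)/3.15-.5,z)
P=dict(spindle=[(16,102,13),(198,122,13)],gauge=[(153,306,20),(176,402,10)],nestc=[(238,16,6),(387,8,6),(397,185,6),(245,193,6)],nestdisc=[(317,98,6)],
stand=[(440,40,8),(612,40,8),(605,168,8),(433,161,8)],plug=[(743,110,14),(744,102,31)],nipple=[(588,287,9),(677,308,9),(632,297,12)],
plugpad=[(340,283,6),(445,262,6),(466,366,6),(360,385,6)],pdisc=[(403,321,6)],nippad=[(296,456,6),(466,463,6),(462,566,6),(291,558,6)],ndisc=[(379,509,6)],tape=[(620,520,13)])
for k,l in P.items():
    w=np.array([W(*p) for p in l]);d=w[1]-w[0] if len(w)>1 else np.zeros(3)
    print(k,'mean',w.mean(0)[:2].round(1),'d01',d[:2].round(1),np.hypot(*d[:2]).round(1),'head',np.degrees(np.arctan2(d[1],d[0])).round(1),w[:,:2].tolist())
im=r.get_image('wrist');print(np.array(im['world_from_camera']).round(2).tolist(),im['camera_matrix'][0][0])
E
```

```text
spindle mean [602.6 364.8] d01 [-12.9 -99.5] 100.3 head -97.4 [[609.0, 414.6], [596.1, 315.1]]
gauge mean [466.8 331.8] d01 [-51.3 -11.1] 52.5 head -167.8 [[492.4, 337.4], [441.1, 326.3]]
nestc mean [609.7 250.9] d01 [  3.3 -82.6] 82.7 head -87.7 [[658.9, 294.4], [662.2, 211.8], [560.4, 207.3], [557.2, 290.2]]
nestdisc mean [610.7 250.8] d01 [0. 0.] 0.0 head 0.0 [[610.7, 250.8]]
stand mean [606.1 138. ] d01 [ -1.6 -94.6] 94.6 head -91.0 [[642.5, 182.7], [640.9, 88.1], [567.8, 93.9], [573.2, 187.5]]
plug mean [597.8  20. ] d01 [-0.1  2.3] 2.3 head 92.5 [[597.9, 18.9], [597.8, 21.2]]
nipple mean [495.   81.4] d01 [-12.3 -47.5] 49.1 head -104.5 [[501.2, 105.0], [488.9, 57.5], [494.8, 81.8]]
plugpad mean [482.8 205. ] d01 [ 10.8 -57. ] 58.0 head -79.3 [[505.9, 238.7], [516.7, 181.7], [459.0, 171.2], [449.4, 228.2]]
pdisc mean [484.3 204.8] d01 [0. 0.] 0.0 head 0.0 [[484.3, 204.8]]
nippad mean [381.3 218.8] d01 [ -5.1 -90.5] 90.6 head -93.2 [[411.3, 262.6], [406.2, 172.1], [351.2, 175.0], [356.6, 265.3]]
ndisc mean [382.1 218.6] d01 [0. 0.] 0.0 head 0.0 [[382.1, 218.6]]
tape mean [374.4  91.7] d01 [0. 0.] 0.0 head 0.0 [[374.4, 91.7]]
[[0.26, -0.93, -0.26, 245.06], [-0.97, -0.25, -0.07, -606.25], [-0.0, 0.27, -0.96, 384.36], [0.0, 0.0, 0.0, 1.0]] 376.02044872408396
```

```bash
python3 - <<'E'
from h import *
def ray(im,u,v):
    a=px2w(im,u,v,0.);b=px2w(im,u,v,300.);return a,b-a
t,s=load('top0'),load('scene0')
for n,(pt,ps) in dict(wheel=((487,245),(422,110)),wleft=((425,232),(386,125)),plugchk=((381,144.5),(306,150)),bigrod=((519,131),(355,62))).items():
    a,d=ray(t,*pt);b,e=ray(s,*ps)
    m=np.linalg.lstsq(np.c_[d,-e],b-a,rcond=None)[0];p=a+d*m[0];q=b+e*m[1];print(n,p.round(),q.round())
for z in (0,150,300): print(z,px2w(t,425,232,z),px2w(t,547,260,z),px2w(t,508,325,z))
go([500,100,350])
E
python3 - <<'E'
from h import *
snap('wrist','w0')
E
```

```text
wheel [ 413. -113.  119.] [ 414. -112.  119.]
wleft [434. -21. 122.] [437. -19. 122.]
plugchk [600.  19.   5.] [597.  17.   5.]
bigrod [ 581. -163.  141.] [ 603. -149.  142.]
0 [445.9 -51.7   0. ] [ 395.3 -255.6    0. ] [ 287.8 -182.     0. ]
150 [430.8 -14.3 150. ] [ 388.4 -185.2  150. ] [ 298.3 -123.5  150. ]
300 [415.8  23.1 300. ] [ 381.5 -114.8  300. ] [308.8 -65.  300. ]
tcp [ 170.1 -626.9  204.6] toolx [0.965 0.262 0.   ] tooly [ 0.262 -0.965 -0.001] z [-0.     0.002 -1.   ]
shift cm [ 50.87 -61.54 -14.44]
```

View pics/w0.png

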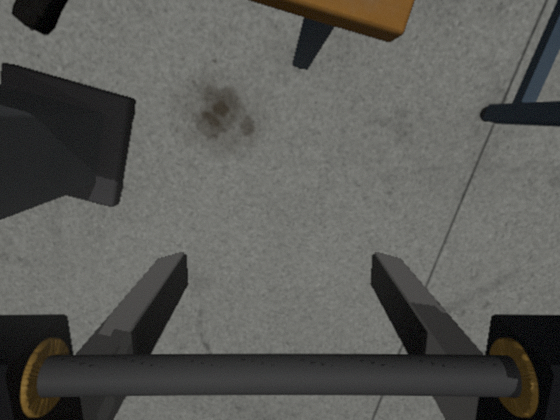

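The wrist view shows only floor, with nothing near the fingers. I'll rise while turning to the spindle heading, then cross high over the pump's wheel (its top is at about 210 mm).

```bash
python3 -m pendant '[[[0,0,-2.5],[0,0,-6.74],1],[[0,0,-2.5],[0,0,-6.74],1],[[0,0,-2.5],[0,0,-6.74],1],[[0,0,-2.5],[0,0,-6.74],1],[[0,0,-2.5],[0,0,-6.74],1],[[0,0,-2.5],[0,0,-6.74],1],[[0,0,-2.5],[0,0,-6.74],1],[[0,0,-2.5],[0,0,-6.74],1],[[0,0,-2.5],[0,0,-6.74],1],[[0,0,-2.5],[0,0,-6.74],1]]'
python3 -m pendant '[[[3.46,1,0],[0,0,0],1],[[3.46,1,0],[0,0,0],1],[[3.46,1,0],[0,0,0],1],[[3.46,1,0],[0,0,0],1],[[3.46,1,0],[0,0,0],1],[[3.46,1,0],[0,0,0],1],[[3.46,1,0],[0,0,0],1],[[3.46,1,0],[0,0,0],1],[[3.46,1,0],[0,0,0],1],[[3.46,1,0],[0,0,0],1]]'
python3 -c "
from h import *
go([602.6,364.8,150],-7.4)"
```

```text
clock: 1.03
position: [170.1, -627.1, 456.4]
tool_rot: [-0.0, 0.749, 0.662, 0.0]
force: [-0.3, -0.2, -0.1]
width: 93.8
gripper_force: 0.0
clock: 1.87
position: [314.2, -295.5, 455.3]
tool_rot: [0.0, 0.752, 0.66, 0.0]
force: [0.7, 0.7, 0.7]
width: 93.8
gripper_force: 0.0
tcp [ 314.2 -295.5  455.3] toolx [0.13  0.992 0.   ] tooly [ 0.992 -0.13   0.   ] z [ 0. -0. -1.]
shift cm [69.21 20.01 30.53]
turn about tool z deg -0.1
```

```bash
python3 -m pendant '[[[3.46,1,0],[0,0,0],1],[[3.46,1,0],[0,0,0],1],[[3.46,1,0],[0,0,0],1],[[3.46,1,0],[0,0,0],1],[[3.46,1,0],[0,0,0],1],[[3.46,1,0],[0,0,0],1],[[3.46,1,0],[0,0,0],1],[[3.46,1,0],[0,0,0],1],[[3.46,1,0],[0,0,0],1],[[3.46,1,0],[0,0,0],1]]'
python3 -m pendant '[[[3.46,1,2],[0,0,0],1],[[3.46,1,2],[0,0,0],1],[[3.46,1,2],[0,0,0],1],[[3.46,1,2],[0,0,0],1],[[3.46,1,2],[0,0,0],1],[[3.46,1,2],[0,0,0],1],[[3.46,1,2],[0,0,0],1],[[3.46,1,2],[0,0,0],1],[[3.46,1,2],[0,0,0],1],[[3.46,1,2],[0,0,0],1]]'
python3 -m pendant '[[[0,0,0],[0,0,0],1],[[0,0,2],[0,0,0],1],[[0,0,2],[0,0,0],1],[[0,0,2],[0,0,0],1],[[0,0,0],[0,0,0],1],[[0,0,0],[0,0,0],1]]'
python3 -c "
from h import *
im=snap('wrist','w1')
go([602.6,364.8,3],-7.4)"
```

```text
clock: 2.7
position: [458.1, 34.9, 455.5]
tool_rot: [0.0, 0.751, 0.66, 0.0]
force: [0.4, 0.1, 0.3]
width: 93.9
gripper_force: 0.0
clock: 3.53
position: [602.0, 364.9, 254.0]
tool_rot: [-0.0, 0.751, 0.66, -0.0]
force: [0.2, -0.1, 0.5]
width: 93.9
gripper_force: 0.0
clock: 4.03
position: [601.1, 362.6, 194.5]
tool_rot: [-0.0, 0.751, 0.66, -0.001]
force: [0.1, -0.4, 0.3]
width: 93.9
gripper_force: 0.0
tcp [602.  363.  196.4] toolx [0.13  0.992 0.   ] tooly [ 0.992 -0.13   0.001] z [ 0.001  0.    -1.   ]
shift cm [ 0.18  0.02 19.34]
turn about tool z deg -0.0
```

View pics/w1.png

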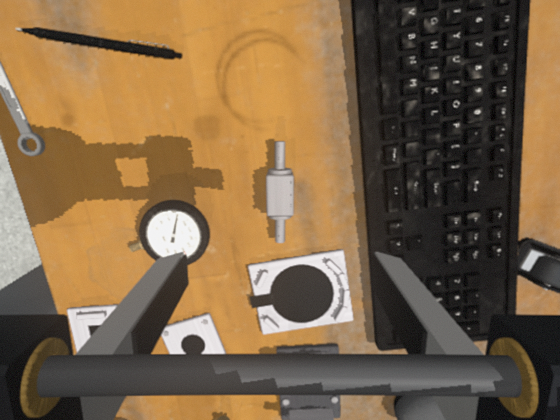

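The wrist view shows the spindle aligned, with ends at (280,142) and (280,240); the keyboard edge is at u≈355. I'll check both in world coordinates.

```bash
python3 -c "
from h import *
im=load('w1')
a=px2w(im,280,142,13);b=px2w(im,280,240,13);print(a,b,(a+b)/2,px2w(im,356,191,15),px2w(load('top0'),185,105,15))
print(px2w(im,174,232,20),px2w(im,302,293,6))"
```

```text
[608.4 413.   13. ] [595.8 316.   13. ] [602.1 364.5  13. ] [675.6 357.1  15. ] [674.7 362.   15. ]
[493.4 340.3  20. ] [611.2 250.9   6. ]
```

```bash
python3 -m pendant '[[[0.16,0,3.5],[0,0,0],0.2],[[0,0,3.5],[0,0,0],0.2],[[0,0,3.5],[0,0,0],0.2],[[0,0,3.5],[0,0,0],0.2],[[0,0,3],[0,0,0],0.2],[[0,0,1.5],[0,0,0],0.2],[[0,0,0.6],[0,0,0],0.2],[[0,0,0],[0,0,0],0.2],[[0,0,0],[0,0,0],0.2]]' 30
python3 -m pendant '[[[0,0,0],[0,0,0],-1],[[0,0,0],[0,0,0],-1],[[0,0,0],[0,0,0],-1],[[0,0,0],[0,0,0],-1],[[0,0,0],[0,0,0],-1],[[0,0,0],[0,0,0],-1]]' 30
```

```text
clock: 4.83
position: [603.8, 365.4, 7.1]
tool_rot: [0.001, 0.751, 0.66, 0.002]
force: [0.5, -0.5, 1.0]
width: 56.6
gripper_force: 0.0
clock: 5.33
position: [602.2, 364.9, 5.0]
tool_rot: [0.0, 0.751, 0.66, 0.0]
force: [-0.5, 0.5, 2.7]
width: 25.7
gripper_force: 30.0
```

```bash
python3 -m pendant '[[[0,0,-2],[0,0,0],-1],[[0,0,-3.5],[0,0,0],-1],[[0,0,-3.5],[0,0,0],-1],[[0,0,-3.5],[0,0,0],-1]]'
python3 -m pendant '[[[-3.2,0.48,0],[0,0,0],-1],[[-3.2,0.48,0],[0,0,0],-1],[[-3.2,0.48,0],[0,0,0],-1],[[-3.2,0.48,0],[0,0,0],-1],[[-3.2,0.48,0],[0,0,0],-1],[[-3.2,0.48,0],[0,0,0],-1],[[-3.2,0.48,0],[0,0,-3.7],-1],[[0,0,0],[0,0,0],-1],[[0,0,0],[0,0,0],-1]]'
python3 -c "
from h import *
im=snap('wrist','w2');snap('top','top2')
a=cv2.resize(im['color'][170:420,150:410],None,fx=2.2,fy=2.2,interpolation=cv2.INTER_CUBIC)
cv2.imwrite('pics/w2c.png',a)
go([606,138,26],-3.7)"
```

```text
clock: 5.67
position: [601.1, 364.4, 129.7]
tool_rot: [-0.0, 0.751, 0.66, -0.001]
force: [0.8, 1.2, -1.0]
width: 26.1
gripper_force: 30.0
clock: 6.42
position: [606.1, 136.9, 129.0]
tool_rot: [-0.0, 0.731, 0.683, -0.0]
force: [0.4, -0.2, -1.8]
width: 25.8
gripper_force: 30.0
tcp [606.1 138.8 129.2] toolx [0.065 0.998 0.   ] tooly [ 0.998 -0.065 -0.001] z [-0.001  0.    -1.   ]
shift cm [-0.08  0.   10.32]
turn about tool z deg -0.0
```

View pics/w2c.png

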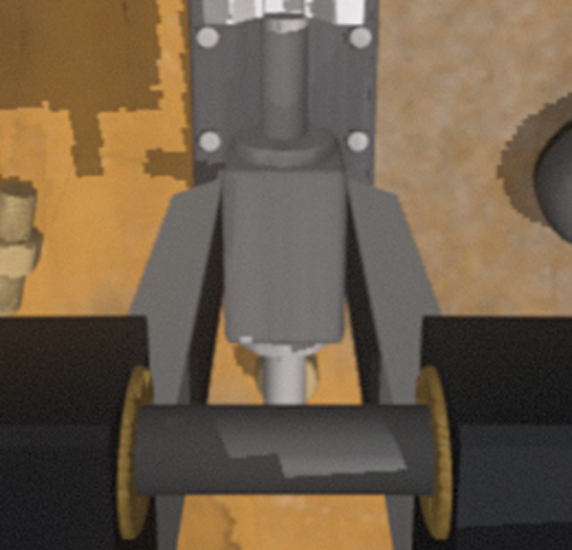

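The stand base is at crop u 191–376 with screws at (208,36), (360,36), (210,141) and (359,141), so the axis is nearly dead centre under the spindle. I'll compute the offset.

```bash
python3 -c "
from h import *
im=load('w2');C=lambda u,v,z:px2w(im,150+(u+.5)/2.2-.5,170+(v+.5)/2.2-.5,z)
m1=(C(208,36,9)+C(360,36,9))/2;m2=(C(210,141,9)+C(359,141,9))/2
print(m1,m2,C(191,100,8),C(376,100,8)); d=m1-m2
print('axis head of -y',np.degrees(np.arctan2(d[1],d[0])))
print('spindle far end',C(286,22,142),'near collar',C(284,345,137))
for p in((489,51),(562,54),(484,148),(558,152)): print(px2w(load('top0'),150+p[0]/3.2-.34,110+p[1]/3.15-.34,9))
"
```

```text
[607.5 157.5   9. ] [604.9  117.05   9.  ] [570.9 135.3   8. ] [640.4 130.5   8. ]
axis head of -y 86.32226507460487
spindle far end [610.1 185.7 142. ] near collar [604.4 108.7 137. ]
[635.4 155.9   9. ]
[633.  115.9   9. ]
[579.9 159.6   9. ]
[577.  119.3   9. ]
```

```bash
python3 -m pendant '[[[-0.08,0,2],[0,0,0],-1],[[0,0,2],[0,0,0],-1],[[0,0,2],[0,0,0],-1],[[0,0,1.5],[0,0,0],-1],[[0,0,1],[0,0,0],-1],[[0,0,0.8],[0,0,0],-1],[[0,0,0.5],[0,0,0],-1],[[0,0,0.4],[0,0,0],-1],[[0,0,0],[0,0,0],-1]]'
python3 -m pendant '[[[0,0,0.1],[0,0,0],-1],[[0,0,0],[0,0,0],-1],[[0,0,0],[0,0,0],-0.8],[[0,0,0],[0,0,0],-0.3],[[0,0,0],[0,0,0],-0.1],[[0,0,0],[0,0,0],-0.1],[[0,0,0],[0,0,0],-0.1]]'
```

```text
clock: 7.27
position: [606.2, 137.7, 27.2]
tool_rot: [-0.0, 0.73, 0.684, -0.0]
force: [0.0, -0.6, -1.1]
width: 25.6
gripper_force: 30.0
clock: 7.85
position: [606.6, 137.5, 26.9]
tool_rot: [0.0, 0.73, 0.684, 0.0]
force: [-0.0, 0.8, 0.5]
width: 42.4
gripper_force: 0.0
```

```bash
python3 -m pendant '[[[0,0,-2],[0,0,0],-0.1],[[0,0,-3.5],[0,0,0],-0.1],[[0,0,-3.5],[0,0,0],-0.1],[[0,0,-3.5],[0,0,0],-0.1],[[-1.6,-2.7,-1],[0,0,0],-0.1],[[-1.6,-2.7,0],[0,0,0],-0.1],[[-1.6,-2.7,0],[0,0,0],-0.1],[[-1.5,-2.6,0],[0,0,5.4],-0.1],[[0,0,0],[0,0,5.4],-0.1],[[0,0,0],[0,0,0],-0.1]]'
python3 -c "
from h import *
a=snap('wrist','w3')['color'];b=snap('top','top3')['color']
b=cv2.resize(b[115:175,270:350],(560,420),interpolation=cv2.INTER_CUBIC)
cv2.imwrite('pics/w3c.png',np.hstack([cv2.resize(a[130:],(460,358)),b[:358,100:440]]))
go([495,81.5,5],-14.5)"
```

```text
clock: 8.68
position: [494.4, 81.2, 161.6]
tool_rot: [0.0, 0.792, 0.611, 0.0]
force: [0.4, -0.1, 1.0]
width: 42.3
gripper_force: 0.0
tcp [496.   81.5 162. ] toolx [0.249 0.969 0.   ] tooly [ 0.969 -0.249  0.001] z [ 0.001 -0.    -1.   ]
shift cm [-0.03 -0.11 15.7 ]
turn about tool z deg 0.1
```

View pics/w3c.png

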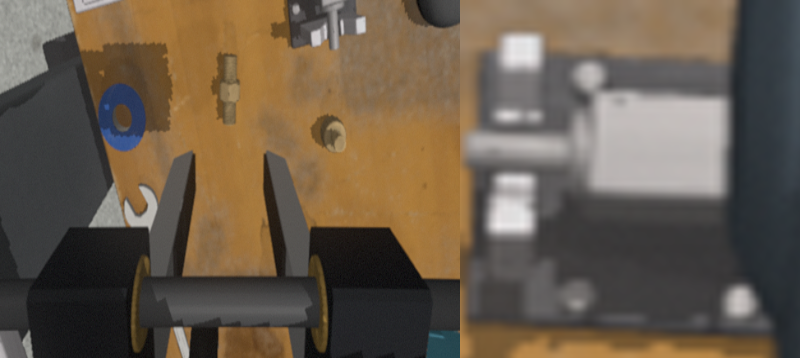

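The spindle's journal lies in the stand's slot. The nipple, with composite ends at (230,54) and (230,124), is parallel to the tool and centred between the fingers. I'll verify it, then grasp.

```bash
python3 -c "
from h import *
im=load('w3')
a=px2w(im,280,173.7,9);b=px2w(im,280,230.4,9);print(a,b,(a+b)/2,np.linalg.norm(a-b))
a=px2w(im,335*1.217,130+138*.81,8);print('plug',a,'tape',px2w(im,122*1.217,130+118*.81,13))
"
python3 -m pendant '[[[0,-0.05,3.5],[0,0,0],-0.1],[[0,0,3.5],[0,0,0],-0.1],[[0,0,3.5],[0,0,0],-0.1],[[0,0,2.5],[0,0,0],-0.1],[[0,0,1.5],[0,0,0],-0.1],[[0,0,0],[0,0,0],-0.1]]'
```

```text
[502.  105.7   9. ] [488.6  54.6   9. ] [495.3   80.15   9.  ] 52.827738925681835
plug [601.1  13.3   8. ] tape [374.5  90.6  13. ]
clock: 9.28
position: [492.6, 82.1, 12.8]
tool_rot: [-0.002, 0.79, 0.613, -0.003]
force: [0.2, 0.9, -0.7]
width: 42.7
gripper_force: 0.0
```

```bash
python3 -m pendant '[[[-0.05,0.1,0.7],[0,0,0],-0.1],[[0,0,0.3],[0,0,0],-0.1],[[0,0,0],[0,0,0],-1],[[0,0,0],[0,0,0],-1],[[0,0,0],[0,0,0],-1],[[0,0,0],[0,0,0],-1],[[0,0,0],[0,0,0],-1]]' 25
python3 -c "
from h import *
go([382,218.7,120],-3.3)"
```

```text
clock: 9.87
position: [496.5, 81.0, 7.3]
tool_rot: [0.0, 0.791, 0.612, 0.001]
force: [-0.9, -0.2, 2.4]
width: 21.8
gripper_force: 25.0
tcp [496.5  81.    7.3] toolx [0.251 0.968 0.   ] tooly [ 0.968 -0.251  0.001] z [ 0.002 -0.    -1.   ]
shift cm [ 10.47 -14.52 -11.28]
turn about tool z deg -11.2
```

```bash
python3 -m pendant '[[[0,0,-2],[0,0,0],-1],[[0,0,-3.5],[0,0,0],-1],[[0,0,-3.5],[0,0,0],-1],[[2.1,-2.9,0],[0,0,0],-1],[[2.1,-2.9,0],[0,0,0],-1],[[2.1,-2.9,0],[0,0,0],-1],[[2.1,-2.9,0],[0,0,0],-1],[[2.1,-2.9,0],[0,0,-5.6],-1],[[0,0,0],[0,0,-5.6],-1],[[0,0,0],[0,0,0],-1]]'
python3 -m pendant '[[[0,0,0],[0,0,0],-1],[[0,0,0],[0,0,0],-1]]'
python3 -c "
from h import *
im=snap('wrist','w4')
a=cv2.resize(im['color'][170:420,100:460],None,fx=2,fy=2,interpolation=cv2.INTER_CUBIC)
cv2.imwrite('pics/w4c.png',a)
for i in range(3): go([382,218.7,13],-3.2); r.get_image('top')"
```

```text
clock: 10.7
position: [380.5, 220.1, 96.4]
tool_rot: [0.0, 0.726, 0.688, 0.0]
force: [-1.5, 1.1, -0.5]
width: 21.5
gripper_force: 25.0
clock: 10.87
position: [382.3, 218.5, 96.6]
tool_rot: [0.0, 0.728, 0.685, 0.0]
force: [0.9, -0.1, -0.2]
width: 21.5
gripper_force: 25.0
tcp [382.5 218.4  96.6] toolx [0.061 0.998 0.   ] tooly [ 0.998 -0.061  0.   ] z [ 0. -0. -1.]
shift cm [ 0.03 -0.05  8.36]
turn about tool z deg -0.3
tcp [382.5 218.4  96.6] toolx [0.061 0.998 0.   ] tooly [ 0.998 -0.061  0.   ] z [ 0. -0. -1.]
shift cm [ 0.03 -0.05  8.36]
turn about tool z deg -0.3
tcp [382.4 218.3  96.5] toolx [ 0.061  0.998 -0.   ] tooly [ 0.998 -0.061  0.   ] z [ 0. -0. -1.]
shift cm [ 0.03 -0.04  8.35]
turn about tool z deg -0.3
```

View pics/w4c.png

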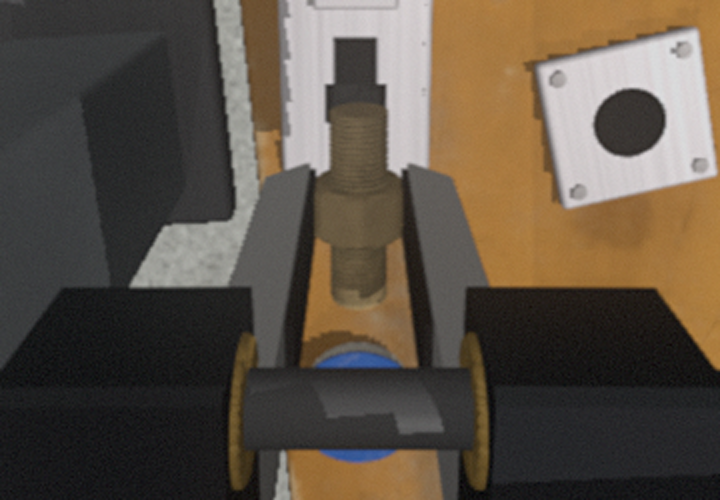

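The nipple is straight in the grip and over the inlay axis. I'll lower it and release.

```bash
python3 -m pendant '[[[0,0,2.5],[0,0,0],-1],[[0,0,2.5],[0,0,0],-1],[[0,0,1.5],[0,0,0],-1],[[0,0,0.9],[0,0,0],-1],[[0,0,0.5],[0,0,0],-1],[[0,0,0.3],[0,0,0],-1],[[0,0,0],[0,0,0],-1],[[0,0,0],[0,0,0],-1]]'
python3 -m pendant '[[[0,0,0.1],[0,0,0],-1],[[0,0,0.1],[0,0,0],-1],[[0,0,0],[0,0,0],-1]]'
```

```text
clock: 11.73
position: [382.6, 219.2, 15.2]
tool_rot: [0.0, 0.727, 0.686, 0.001]
force: [1.1, 0.2, -0.7]
width: 21.8
gripper_force: 25.0
clock: 11.98
position: [382.6, 219.2, 13.3]
tool_rot: [0.0, 0.727, 0.686, 0.001]
force: [-0.2, -0.3, 3.1]
width: 21.3
gripper_force: 25.0
```

```bash
python3 -m pendant '[[[0,0,0],[0,0,0],-0.5],[[0,0,0],[0,0,0],-0.2],[[0,0,0],[0,0,0],-0.1],[[0,0,0],[0,0,0],-0.1],[[0,0,-2],[0,0,0],-0.1],[[0,0,-3.5],[0,0,0],-0.1],[[0,0,-3.5],[0,0,0],-0.1],[[0,0,-3.5],[0,0,0],-0.1]]'
python3 -m pendant '[[[-2.33,2.83,-0.5],[0,0,0],-0.1],[[-2.33,2.83,0],[0,0,0],-0.1],[[-2.33,2.83,0],[0,0,0],-0.1],[[-2.33,2.83,0],[0,0,0],-0.1],[[-2.33,2.83,0],[0,0,0],-0.1],[[-2.33,2.83,0],[0,0,0],-0.1],[[-2.33,2.83,0],[0,0,0],-0.1],[[-2.33,2.83,0],[0,0,0],-0.1],[[0,0,0],[0,0,0],-0.1],[[0,0,0],[0,0,0],-0.1]]'
python3 -c "
from h import *
a=snap('wrist','w5')['color'];b=snap('top','top5')['color']
cv2.imwrite('pics/w5c.png',np.hstack([cv2.resize(a[100:420,180:400],None,fx=1.8,fy=1.8),cv2.resize(b[224:304,220:320],None,fx=4,fy=7.2)]))
go([598,19,5],-3)"
```

```text
clock: 12.65
position: [381.1, 218.8, 138.5]
tool_rot: [-0.0, 0.727, 0.686, -0.001]
force: [0.1, 0.3, -0.8]
width: 42.1
gripper_force: 0.0
clock: 13.48
position: [597.5, 18.6, 141.9]
tool_rot: [-0.0, 0.728, 0.685, -0.0]
force: [-1.9, 0.0, -0.5]
width: 42.0
gripper_force: 0.0
tcp [596.1  20.3 141.9] toolx [0.058 0.998 0.   ] tooly [ 0.998 -0.058 -0.001] z [-0.001  0.    -1.   ]
shift cm [-0.12  0.22 13.69]
turn about tool z deg -0.3
```

View pics/w5c.png

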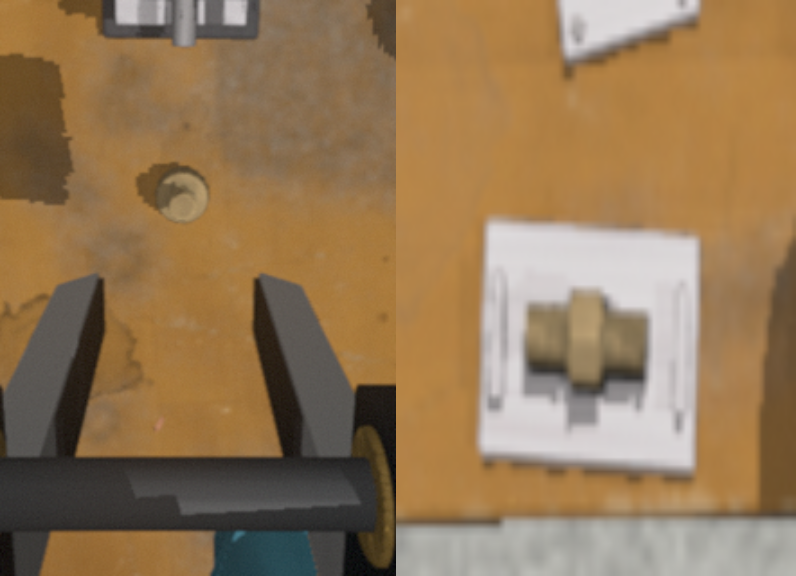

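The nipple lies centred on its pad, composite (586,337) against the pad centre at (590,344), which is about 1–2 mm. The plug is at composite (182,193).

```bash
python3 -c "
from h import *
print(px2w(load('w5'),180+182/1.8,100+193/1.8,14), px2w(load('w5'),180+182/1.8,100+200/1.8,31))
n=lambda u,v,z:px2w(load('top5'),220+u/4-.4,224+v/7.2-.4,z);print('nip',n(586,337,22),(n(527,335,14)+n(648,345,14))/2, sum(n(*p,6) for p in((487,218),(698,236),(694,470),(480,453)))/4)
go([598,19,5])"
```

```text
[599.4  19.6  14. ] [599.4  20.6  31. ]
nip [380.9  54.7  22. ] [380.4  53.   14. ] [379.775  51.      6.   ]
tcp [596.1  20.3 141.9] toolx [0.058 0.998 0.   ] tooly [ 0.998 -0.058 -0.001] z [-0.001  0.    -1.   ]
shift cm [-0.12  0.22 13.69]
```

```bash
python3 -m pendant '[[[-0.1,0.25,3.5],[0,0,0],-0.1],[[0,0,3.5],[0,0,0],-0.1],[[0,0,3.5],[0,0,0],-0.1],[[0,0,2],[0,0,0],-0.1],[[0,0,1],[0,0,0],-0.1],[[0,0,0.2],[0,0,0],-0.1],[[0,0,0],[0,0,0],-0.1],[[0,0,0],[0,0,0],-0.1]]'
python3 -m pendant '[[[0,0,0],[0,0,0],-1],[[0,0,0],[0,0,0],-1],[[0,0,0],[0,0,0],-1],[[0,0,0],[0,0,0],-1],[[0,0,0],[0,0,0],-1]]' 20
python3 -c "
from h import *
go([483.5,205,10])"
```

```text
clock: 14.25
position: [600.7, 18.8, 7.4]
tool_rot: [0.001, 0.727, 0.687, 0.001]
force: [-0.3, 0.3, 0.1]
width: 42.5
gripper_force: 0.0
clock: 14.67
position: [600.2, 18.5, 6.6]
tool_rot: [0.001, 0.727, 0.686, 0.0]
force: [-1.2, 0.8, 5.9]
width: 24.9
gripper_force: 20.0
tcp [600.2  18.5   6.6] toolx [ 0.058  0.998 -0.   ] tooly [ 0.998 -0.058  0.002] z [ 0.002 -0.    -1.   ]
shift cm [ 17.94 -12.73  -0.36]
```

```bash
python3 -m pendant '[[[0,0,-2],[0,0,0],-1],[[0,0,-3.5],[0,0,0],-1],[[0,0,-3.5],[0,0,0],-1],[[2.99,-2.12,0],[0,0,0],-1],[[2.99,-2.12,0],[0,0,0],-1],[[2.99,-2.12,0],[0,0,0],-1],[[2.99,-2.12,0],[0,0,0],-1],[[2.99,-2.12,0],[0,0,0],-1],[[2.99,-2.12,0],[0,0,0],-1],[[0,0,0],[0,0,0],-1]]'
python3 -m pendant '[[[0,0,0],[0,0,0],-1],[[0,0,0],[0,0,0],-1]]'
python3 -c "
from h import *
im=snap('wrist','w6')
a=cv2.resize(im['color'][170:420,100:460],None,fx=2,fy=2,interpolation=cv2.INTER_CUBIC)
cv2.imwrite('pics/w6c.png',a)
go([483.5,205,12])"
```

```text
clock: 15.5
position: [479.0, 208.9, 94.7]
tool_rot: [-0.001, 0.726, 0.688, -0.001]
force: [0.0, 0.0, -0.7]
width: 24.5
gripper_force: 20.0
clock: 15.67
position: [483.1, 204.8, 95.4]
tool_rot: [0.0, 0.727, 0.686, 0.0]
force: [0.1, -0.0, 0.2]
width: 24.5
gripper_force: 20.0
tcp [483.5 204.4  95.5] toolx [ 0.059  0.998 -0.   ] tooly [ 0.998 -0.059  0.   ] z [ 0. -0. -1.]
shift cm [ 0.07 -0.    8.35]
```

View pics/w6c.png

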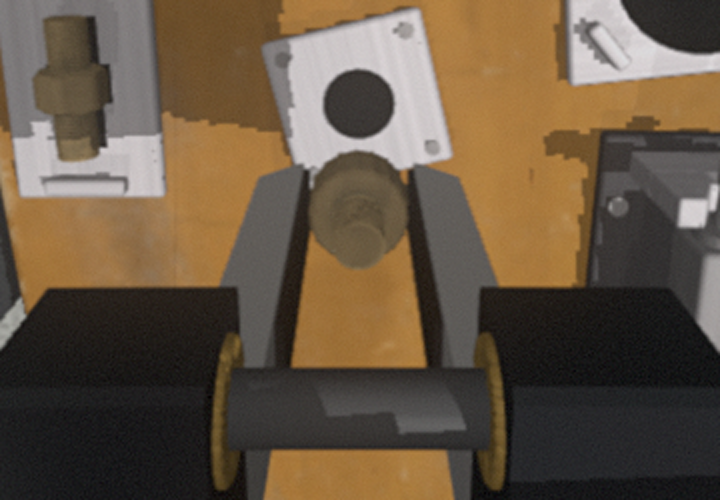

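The plug is held upright with its head at crop (358,206), and the disc is at (358,103).

```bash
python3 -c "
from h import *
im=load('w6');C=lambda u,v,z:px2w(im,100+u/2-.25,170+v/2-.25,z)
print('disc',C(358,103,6),'head',C(358,203,104),C(358,246,121))
"
python3 -m pendant '[[[0,0,2.5],[0,0,0],-1],[[0,0,2.5],[0,0,0],-1],[[0,0,1.5],[0,0,0],-1],[[0,0,0.9],[0,0,0],-1],[[0,0,0.5],[0,0,0],-1],[[0,0,0],[0,0,0],-1],[[0,0,0],[0,0,0],-1]]'
```

```text
disc [483.2 204.7   6. ] head [483.4 207.5 104. ] [483.2 204.5 121. ]
clock: 16.3
position: [483.8, 204.8, 17.1]
tool_rot: [0.0, 0.728, 0.686, 0.0]
force: [0.2, 0.4, -1.0]
width: 25.0
gripper_force: 20.0
```

```bash
python3 -m pendant '[[[-0.1,0,0.3],[0,0,0],-1],[[0,0,0.1],[0,0,0],-1],[[0,0,0],[0,0,0],-1]]'
```

```text
clock: 16.55
position: [483.1, 204.1, 12.9]
tool_rot: [0.0, 0.727, 0.686, 0.0]
force: [-0.2, -0.1, -0.8]
width: 24.5
gripper_force: 20.0
```

```bash
python3 -m pendant '[[[0,0,0.1],[0,0,0],-1],[[0,0,0],[0,0,0],-1]]'
```

```text
clock: 16.72
position: [483.2, 204.2, 12.6]
tool_rot: [0.0, 0.727, 0.686, 0.0]
force: [-2.2, -0.8, 6.1]
width: 24.6
gripper_force: 20.0
```

```bash
python3 -m pendant '[[[0,0,0],[0,0,0],-0.5],[[0,0,0],[0,0,0],-0.2],[[0,0,0],[0,0,0],-0.1],[[0,0,0],[0,0,0],-0.1],[[0,0,-2],[0,0,0],-0.1],[[0,0,-3.5],[0,0,0],-0.1],[[0,0,-3.5],[0,0,0],-0.1],[[0,0,-3.5],[0,0,0],-0.1],[[0,0,-1.5],[0,0,0],1]]'
python3 -m pendant '[[[3.37,0.05,0],[0,0,0],1],[[3.37,0.05,0],[0,0,0],1],[[3.37,0.05,0],[0,0,0],1],[[3.37,0.05,0],[0,0,0],1],[[0,0,0],[0,0,6.8],1],[[0,0,0],[0,0,6.8],1],[[0,0,0],[0,0,6.8],1],[[0,0,0],[0,0,6.8],1],[[0,0,0],[0,0,6.8],1],[[0,0,0],[0,0,6.8],1]]'
python3 -m pendant '[[[0,0,0],[0,0,6.8],1],[[0,0,0],[0,0,6.8],1],[[0,0,0],[0,0,6.8],1],[[0,0,0],[0,0,6.8],1],[[0,0,0],[0,0,6.8],1],[[0,0,0],[0,0,0],1],[[0,0,0],[0,0,0],1]]'
python3 -c "
from h import *
a=snap('wrist','w7')['color'];b=snap('top','top7')['color']
cv2.imwrite('pics/w7c.png',np.hstack([cv2.resize(a[60:380,100:480],None,fx=1.4,fy=1.4),cv2.resize(b[190:254,240:280],(250,448))]))
go([493,339,3],-77.8);print(r.get_obs()['joints'])"
```

```text
clock: 17.47
position: [485.2, 204.7, 156.6]
tool_rot: [0.002, 0.727, 0.686, 0.003]
force: [0.1, -0.0, 0.6]
width: 45.8
gripper_force: 0.0
clock: 18.3
position: [492.4, 338.6, 151.2]
tool_rot: [-0.0, 0.922, 0.387, -0.0]
force: [0.4, -0.0, -0.0]
width: 93.9
gripper_force: 0.0
clock: 18.88
position: [492.5, 338.5, 151.2]
tool_rot: [0.0, 0.994, 0.105, -0.0]
force: [0.4, -0.4, -0.6]
width: 94.3
gripper_force: 0.0
tcp [492.6 338.5 151.4] toolx [ 0.978  0.208 -0.   ] tooly [ 0.208 -0.978 -0.   ] z [-0.  0. -1.]
shift cm [ 0.05 -0.03 14.84]
turn about tool z deg -0.2
[4.12613676e-01 1.78182777e-01 1.73876995e+00 6.21330516e-05
 1.22474260e+00 1.77390057e+00]
```

View pics/w7c.png

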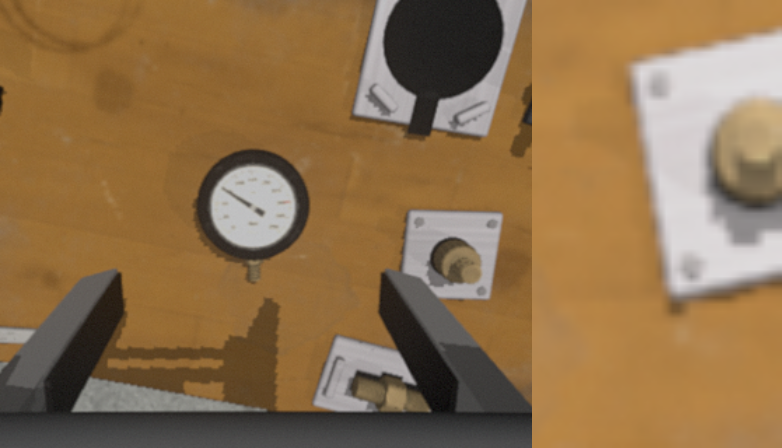

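The plug stands upright and centred on its pad. The gauge case is at composite (253,205), with its stem in line with the tool.

```bash
python3 -c "
from h import *
im=load('w7');C=lambda u,v,z:px2w(im,100+u/1.4,60+v/1.4,z)
print('gauge',C(253,205,19),'stem',C(254,281,8),'plugpad',(C(407,211,6)+C(502,212,6)+C(492,299,6)+C(403,297,6))/4,'plug',C(457,259,18))
print('nest disc',C(444,37,6),'plate -x corners',C(354,115,6),C(487,137,6))
"
python3 -m pendant '[[[0,0,3.5],[0,0,0],1],[[0,0,3.5],[0,0,0],1],[[0,0,3.5],[0,0,0],1],[[0,0,2.5],[0,0,0],1],[[0,0,1.2],[0,0,0],1],[[0,0,0.5],[0,0,0],1],[[0,0,0],[0,0,0],1],[[0,0,0],[0,0,0],1]]'
```

```text
gauge [493.2 337.6  19. ] stem [440.3 325.5   8. ] plugpad [483.575 203.95    6.   ] plug [485.4 205.1  18. ]
nest disc [611.3 249.4   6. ] plate -x corners [557.7 288.7   6. ] [561.5 206.2   6. ]
clock: 19.65
position: [493.9, 339.1, 6.1]
tool_rot: [-0.0, 0.995, 0.104, 0.001]
force: [0.2, -0.5, -0.2]
width: 93.9
gripper_force: 0.0
```

```bash
python3 -m pendant '[[[0,0,0],[0,0,0],-1],[[0,0,0],[0,0,0],-1],[[0,0,0],[0,0,0],-1],[[0,0,0],[0,0,0],-1],[[0,0,0],[0,0,0],-1],[[0,0,0],[0,0,0],-1]]' 35
python3 -m pendant '[[[0,0,-2],[0,0,0],-1],[[0,0,-3],[0,0,0],-1],[[0,0,-3],[0,0,0],-1],[[0,0,0],[0,0,0],-1],[[0,0,0],[0,0,0],-1]]'
python3 -c "
from h import *
go([610.5,250.3,12],-87.6)"
```

```text
clock: 20.15
position: [492.9, 338.4, 5.0]
tool_rot: [0.0, 0.995, 0.104, 0.0]
force: [-1.5, -1.3, 3.0]
width: 62.8
gripper_force: 35.0
clock: 20.57
position: [493.5, 339.0, 85.6]
tool_rot: [-0.001, 0.995, 0.103, 0.001]
force: [-0.4, -0.4, -4.2]
width: 62.8
gripper_force: 35.0
tcp [493.5 339.   85.6] toolx [0.979 0.206 0.003] tooly [ 0.206 -0.979 -0.001] z [ 0.003  0.001 -1.   ]
shift cm [ 9.61 11.09  7.38]
turn about tool z deg 9.5
```

```bash
python3 -m pendant '[[[2.4,2.77,0],[0,0,0],-1],[[2.4,2.77,0],[0,0,0],-1],[[2.4,2.77,0],[0,0,0],-1],[[2.4,2.77,0],[0,0,4.8],-1],[[0,0,0],[0,0,4.7],-1],[[0,0,2],[0,0,0],-1],[[0,0,0],[0,0,0],-1],[[0,0,0],[0,0,0],-1],[[0,0,0],[0,0,0],-1]]'
python3 -c "
from h import *
im=snap('wrist','w8')
a=cv2.resize(im['color'][90:390,100:460],None,fx=2,fy=2,interpolation=cv2.INTER_CUBIC)
cv2.imwrite('pics/w8c.png',a)
go([610.5,250.3,12],-87.6)"
```

```text
clock: 21.32
position: [608.0, 249.9, 62.8]
tool_rot: [0.0, 1.0, 0.021, -0.002]
force: [0.4, -0.2, -3.0]
width: 62.6
gripper_force: 35.0
tcp [608.6 250.1  63.9] toolx [ 0.999  0.042 -0.001] tooly [ 0.042 -0.999  0.   ] z [-0.001 -0.    -1.   ]
shift cm [ 0.19 -0.01  5.19]
turn about tool z deg 0.0
```

View pics/w8c.png

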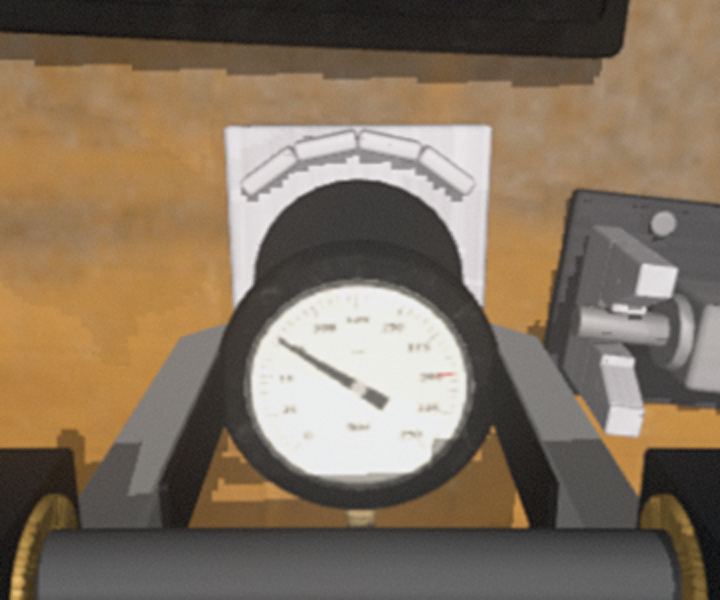

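The gauge is held level and square over the nest, with its stem along the notch line, and the spindle is visibly seated at the right. I'll lower the gauge.

```bash
python3 -c "
from h import *
im=load('w8');C=lambda u,v,z:px2w(im,100+u/2-.25,90+v/2-.25,z)
print(C(358,380,79),(C(227,126,6)+C(490,126,6))/2)"
python3 -m pendant '[[[0.15,0,2],[0,0,0],-1],[[0,0,1.5],[0,0,0],-1],[[0,0,0.8],[0,0,0],-1],[[0,0,0.4],[0,0,0],-1],[[0,0,0.2],[0,0,0],-1],[[0,0,0],[0,0,0],-1],[[0,0,0],[0,0,0],-1]]'
python3 -m pendant '[[[0,0,0.1],[0,0,0],-1],[[0,0,0.1],[0,0,0],-1],[[0,0,0],[0,0,0],-1]]'
```

```text
[609.4 250.6  79. ] [661.2 252.6   6. ]
clock: 21.95
position: [611.3, 250.1, 16.1]
tool_rot: [-0.0, 1.0, 0.021, 0.001]
force: [0.0, -0.0, -3.3]
width: 62.9
gripper_force: 35.0
clock: 22.2
position: [611.0, 250.0, 13.8]
tool_rot: [-0.0, 1.0, 0.021, 0.0]
force: [-0.5, -0.7, -3.7]
width: 62.6
gripper_force: 35.0
```

```bash
python3 -m pendant '[[[0,0,0.1],[0,0,0],-1],[[0,0,0.1],[0,0,0],-1],[[0,0,0],[0,0,0],-1]]'
```

```text
clock: 22.45
position: [610.7, 249.9, 11.2]
tool_rot: [0.0, 1.0, 0.021, -0.0]
force: [0.1, -0.4, -3.2]
width: 62.7
gripper_force: 35.0
```

```bash
python3 -m pendant '[[[0,0,0.07],[0,0,0],-1],[[0,0,0],[0,0,0],-1]]'
python3 -m pendant '[[[0,0,0],[0,0,0],0.4],[[0,0,0],[0,0,0],0.5],[[0,0,0],[0,0,0],0.6],[[0,0,0],[0,0,0],0.6],[[0,0,0],[0,0,0],0.6],[[0,0,-2],[0,0,0],0.6],[[0,0,-3],[0,0,0],0.6],[[0,0,-3.5],[0,0,0],0.6],[[0,0,-3.5],[0,0,0],0.6],[[0,0,-3],[0,0,0],0.6]]'
python3 -m pendant '[[[0,0,-3],[0,0,0],0.6],[[-3,0,-2],[0,0,0],0.6],[[-3,0,0],[0,0,0],0.6],[[-3.5,0,0],[0,0,0],0.6],[[-3.5,0,0],[0,0,0],0.6],[[-3.5,0,0],[0,0,0],0.6],[[0,0,0],[0,0,0],0.6],[[0,0,0],[0,0,0],0.6]]'
python3 -c "
from h import *
a=snap('wrist','w9')['color'];b=snap('top','top9')['color']
cv2.imwrite('pics/w9c.png',np.hstack([cv2.resize(a[:,40:520],(400,350)),cv2.resize(b[105:295,215:405],(400,400))[:350]]))"
```

```text
clock: 22.62
position: [610.9, 249.9, 11.0]
tool_rot: [0.0, 1.0, 0.021, -0.0]
force: [-1.2, -1.2, -1.0]
width: 62.5
gripper_force: 34.9
clock: 23.45
position: [611.3, 250.0, 163.4]
tool_rot: [-0.0, 1.0, 0.021, 0.001]
force: [1.0, 0.3, -0.1]
width: 75.1
gripper_force: 0.0
clock: 24.12
position: [444.8, 243.2, 210.9]
tool_rot: [-0.0, 1.0, 0.021, 0.0]
force: [0.1, -0.2, 0.4]
width: 75.1
gripper_force: 0.0
```

View pics/w9c.png

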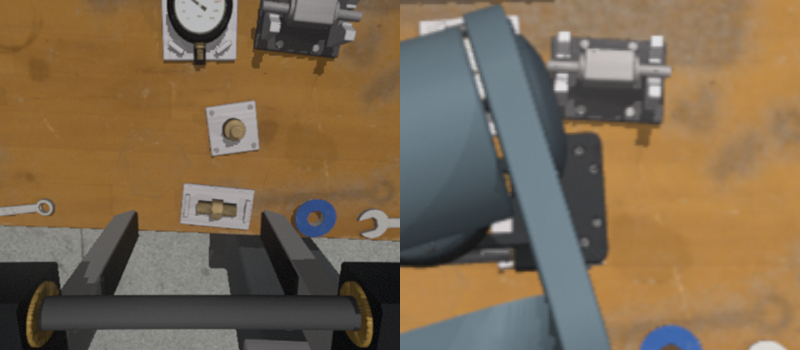

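All four parts are seated: gauge with its stem in the notch, plug, nipple, and the spindle midway in both slots (ends at 548 and 670, cheeks at 562 and 656). The tape roll hasn't moved, so I'm handing the job in.

```bash
python3 -c "
from bench import r
print(r.job_done())"
```

```text
the job is handed in; nothing more can be done
None
```

I placed and released all four parts on their holders, left the tape roll where it was, and handed the job in at about 24 s; no verdict came back, but the last pictures showed everything seated.

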